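Unlock the kitchen lock box with the key from the stand and hold the spring lock turned

TASK

Lift the orange-headed key up and off the peg of the wooden stand, put it blade down into the keyway on top of the blue lock box and wiggle it past the two sticky discs inside until it is fully home. Then turn it a quarter turn clockwise (seen from above) against the lock's spring, and finish still gripping the key and holding it turned: do not let go. Leave the lemon, tin, mug and spice jar where they stand.

Things in the scene. Friction and masses are not known exactly. Their poses are not given: they have to be found in the camera images.
- key: Loose 40 g key hanging blade down on the peg. Origin at the blade's tip; z up to the head, y its width, x its thickness. Steel blade 14 (y) x 5 (x) mm, z 0 to 30 mm. Orange head 32 (y) x 10 (x) mm, z 30 to 80 mm: grip its flat sides at y = +-16 mm. The peg runs along x through the head's window, 16 mm wide, z 46 to 72 mm. Half a turn about z makes no difference to it.
- key_head (a point): Point on the key's centre line 60 mm above the blade tip, 20 mm below the top of the head: a good height to grip it by its two sides.
- key_stand: Wooden stand fixed to the worktop. Base 120 (x) x 100 (y) x 14 mm; origin under its centre, z up; the peg points along -x (roughly to the robot). Post 36 mm wide, 146 mm high, front face at x = +30 mm. Steel peg 6 mm thick, level from the post to x = -30 mm, axis 130 mm above the worktop; its end turns up to 10 mm above that axis.
- peg_mid (a point): Point on the peg's axis where the key hangs at the start: 20 mm from the upturned end, 40 mm from the post. Raise the key about 12 mm (at least 8, at most 20), then draw it 35 mm or more along the stand's -x, off the peg.
- lockbox: Blue steel lock box, screwed to the worktop, 130 (x) x 170 (y) x 85 mm high; origin under its centre, z up. In the middle of its lid a round brass lock plug 38 mm across inside a steel collar 60 mm across.
- lock_mouth (a point): Centre of the brass plug's face, 88 mm above the worktop. Slot 16.5 x 7.6 mm, long way along the box's y while joint lock_plug is 0 (a key at the box's yaw, or half a turn from it, fits), with a steep lead-in 5 mm deep, 22.5 x 13.6 mm at the face.
- lock_discs (a point): On the lock's axis, 14 mm below the face: top of the upper of two hidden discs (lower: 21 mm) with 18 x 7.6 mm slots. Stiff (0.08 N m), standing crooked: upper 0.45 to 0.6 rad clockwise from above, lower 0.4 to 0.5 counter-clockwise. A straight key stops on each; pressed lightly (5 to 10 N) at the right angle, found by turning to and fro up to 0.6 rad, it drops through and then carries the disc along.
- lock_bottom (a point): On the lock's axis, 30 mm below the face: where the blade's tip is when the key is fully home, its head's shoulder resting on the plug's face.
- lock_plug (a joint): Turn of the brass plug, rad: 0 at rest, growing clockwise seen from above, stops at 1.6 and -0.7. A spring (0.07 N m per rad) turns it back; with both discs it takes up to 0.3 N m. The key has about 0.2 rad of play in the slot: the plug lags the key by that much, so turn the key about 1.65 rad.
- lemon: Loose lemon, 82 x 58 x 57 mm; leave alone. Origin under its middle.
- tin: Loose food tin with a green picture label, 76 mm across, 58 mm high; leave alone. Origin under its middle.
- mug: Loose cream mug, 84 x 123 (with handle) x 91 mm; leave alone. Origin at its underside.
- spice_jar: Loose spice jar with black cap, 44 mm across, 105 mm high; leave alone. Origin under its middle.
Things that resemble listed ones, but are neither listed nor needed, are in the scene too. Leave any black look-alike of the key alone.

How it is judged:
By the outcome, as a careful person would: the job done as asked, in the order asked, and still so for the second after the job is handed in, while the arm keeps its last pose, push and grip.
It also fails if it takes over 58 s, if anything falls off the work surface, if the arm or the gripper's body presses on something with over 40 N, if the wrist force passes 120 N, or if a joint passes its speed limit or range.

ROBOT

A 6-joint arm with a two-finger parallel gripper is mounted at the origin on a cart in front of the work surface, level with it; the furniture and walls round the work are solid. World frame = base frame: x ahead of the robot, y to its left, z up, the work surface at z = 0. Lengths are in m, angles in rad, forces in N, time in s.
With the tool pointing down it reaches from about 0.375 to 0.925 m from the base axis. Payload 5.7 kg.
Tool frame: the origin (TCP) lies at the very end of the fingers, on their centre line; the grasp point (between the pads) lies 19 mm behind it (grip_depth is the distance from the TCP to the grasp point, in m); z points along the fingers, y is the line along which they close (so a half turn about z gives the same grasp; the last joint's range is limited). The gripper opens to 85 mm and grips with 20 to 120 N. Pads are 22 mm wide; open, the fingers measure 114 mm over their backs; the gripper's body (76 mm by 85 mm) begins 54 mm behind the grasp point. The pads swing forward as they close: fully open they stand 13 mm farther back than shut.
Start: joints at [1.009, 0.359, 1.51, -0, 1.272, -0.115], TCP at [0.259, 0.541, 0.231] pointing down, gripper open.
Joint ranges: [-2.97, 2.97], [-1.01, 2.36], [0.21, 2.38], [-0.96, 4.11], [0.2, 2.71], [-2.98, 2.98]. Speed limits (rad/s): [2.39, 2.39, 3.14, 3.14, 3.14, 3.14].

INTERFACE

Orientations are given as a unit quaternion [x, y, z, w].
In Python, from station import * gives the robot as it stands.
- The arm moves only by the tool arm_command, never from a script. Its argument "increments" is one flat list of numbers, 7 for each row, row after row: the shift along the tool's x, y, z normalised to -1 to 1, where 1 is 30 mm, then the turn, a rotation vector about the tool's x, y, z normalised to -1 to 1, where 1 is 8 degrees, then the finger opening in mm, from 0 to 85.4. A call has 1 to 5 rows; each row shifts and turns the commanded pose from where the row before left it, along the tool's axes as they then stand; what a row does not reach is not made up. A row lasts 1/8 s, in which the tool goes at most 62.5 mm and 10.7 degrees, less where a joint would pass 70% of its speed; a pose out of reach is approached as far as the arm can. A call with a number of a shift or a turn outside -1 to 1 is refused whole. A call with a gripper value outside its range is refused whole. The fingers move at their own pace and stop on an object; "force" is the grip in N (left out, the last holds). Time passes only in rows, so rows that do not move let the fingers close. It gives the time, the measured TCP pose, the force, the opening and the grip force at its end, in the units of the state.
- state(): the state, without advancing time (a new reading comes with each control period).
- get_image(name): name is "scene" or "top"; returns a dict with "color" (400x640x3 uint8, red, green, blue), "K" (3x3 intrinsics, pixels), "position" and "orientation" of the camera in the world. Camera axes: x right, y up, looking along -z (the intrinsics and any distortion apply to the point x, -y, -z); pixel columns grow to the right and rows downward; lengths in m; the calibration is good to about 2 mm. A picture is of the moment at which its call begins. There is no depth.
- sign_off(): hands the job in; it is judged then, once.
The state is a dict: "clock": time; "qpos": joint angles; "joint_velocities": joint speeds; "joint_efforts": joint torques, N m; "tool_pos": TCP position; "eef_rot": TCP orientation; "contact_force": force on the tool from outside, world axes, zero at the start; "torque": the same for the moment, N m; "grip_width": finger opening in m; "grasp_force": force on a finger pad.
Only numpy, scipy, OpenCV 4.12 (cv2) and the standard library are available. Lean on these libraries where they do the work, as an engineer would, in place of code of your own. Each camera call takes 0.05 s, during which the arm holds its last target. There are 200 camera calls.

## Working session

There is one attempt and no reset: what is moved stays moved. The work goes in short steps, Python scripts to look and compute and a tool call to move; the robot and the scene stay as the last step left them, time stands still between calls to the robot, and variables do not carry over. Pictures are saved under pics/ and viewed, at most 10 in all, crops included, and the job is handed in when it is done.

Besides the shell and the picture viewer there is one more tool, called after "Emit:" by a JSON object that holds its "fn" and its "kwargs". arm_command: Moves the arm, as the interface text tells. Scaled input: -1 to 1 covers 30 mm each way for a shift and 8 degrees each way for a turn. Its arguments: {"type":"object","properties":{"increments":{"type":"array"},"force":{"type":"number"}},"required":["increments"]}

```bash
ls; mkdir -p pics; python3 - <<'E'
from station import *
import cv2,numpy as np,pickle
d={}
for n in("scene","top"):
    i=get_image(n);d[n]=i;cv2.imwrite(f"pics/{n}0.png",i["color"][:,:,::-1]);print(n,i["K"],i["position"],i["orientation"],[k for k in i])
pickle.dump(d,open("im0.pkl","wb"))
print(state())
E
```

```text
pics
scene [[426.09001113   0.         327.02753041]
 [  0.         426.09001113 199.84960077]
 [  0.           0.           1.        ]] [-0.3079789  -0.47274174  0.92802872] [ 0.35600393 -0.18542764 -0.42978399  0.80880375] ['color', 'K', 'position', 'orientation']
top [[422.03319591   0.         327.30008382]
 [  0.         422.03319591 194.94683389]
 [  0.           0.           1.        ]] [0.31639588 0.00542645 1.46912417] [-0.03510613  0.02438365  0.70983961 -0.70306524] ['color', 'K', 'position', 'orientation']
{'clock': 0.1, 'qpos': array([ 1.00889903e+00,  3.59441000e-01,  1.51131795e+00, -1.36118155e-05,
        1.27250826e+00, -1.15117906e-01]), 'joint_velocities': array([ 0.00034916, -0.00094493, -0.00055927,  0.00132193,  0.00114808,
        0.0022292 ]), 'joint_efforts': array([-2.01243558e-03, -5.28657639e+01, -2.79348868e+01, -1.37751927e-04,
        5.15578067e-03,  6.71402108e-05]), 'tool_pos': array([0.25893123, 0.54057533, 0.23053525]), 'eef_rot': array([ 2.21534325e-01,  9.75152215e-01, -7.91920951e-04, -2.71907629e-04]), 'contact_force': array([-0.09185697,  0.79825345, -1.08328434]), 'torque': array([-0.00420045, -0.06486489,  0.0306641 ]), 'grasp_force': 0.0, 'grip_width': 0.08501523724210085}
```

View pics/scene0.png

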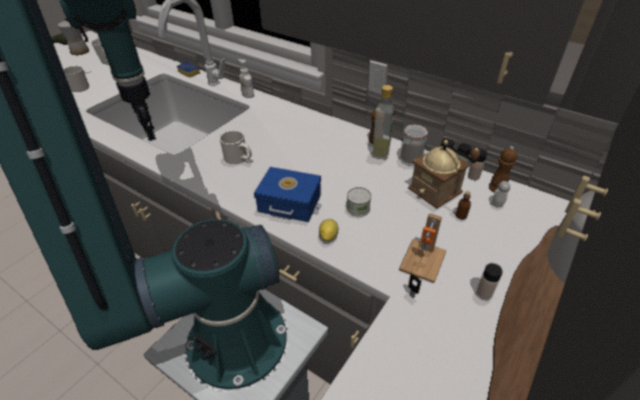

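View pics/top0.png

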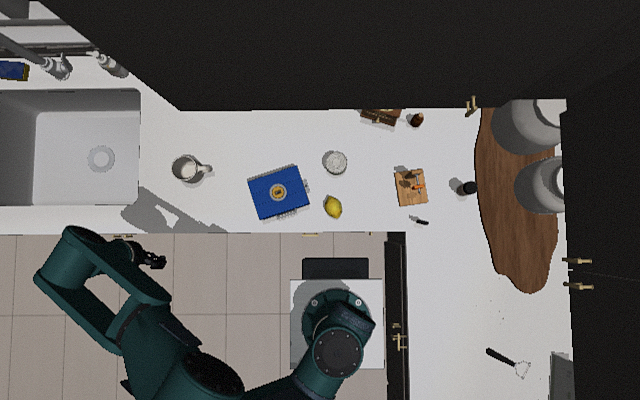

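The orange key hangs at scene (430,232) / top (418,187). A black look-alike lies at scene (414,285) / top (419,220). The lock box is at scene (289,190) / top (279,192). By the description, the orange key on the wooden stand is the one I want. Next I'll take close crops and measure.

```bash
cat > h.py <<'E'
import numpy as np,cv2
from scipy.spatial.transform import Rotation as R
def ray(im,uv):
    K=im["K"];d=np.array([(uv[0]-K[0,2])/K[0,0],-(uv[1]-K[1,2])/K[1,1],-1.])
    return np.array(im["position"]),R.from_quat(im["orientation"]).apply(d)
def onz(im,uv,z):
    p,d=ray(im,uv);return p+d*(z-p[2])/d[2]
def tri(a,ua,b,ub):
    p,d=ray(a,ua);q,e=ray(b,ub);d/=np.linalg.norm(d);e/=np.linalg.norm(e)
    s,t=np.linalg.lstsq(np.c_[d,-e],q-p,rcond=None)[0]
    return (p+s*d+q+t*e)/2,np.linalg.norm(p+s*d-q-t*e)
def proj(im,P):
    c=R.from_quat(im["orientation"]).inv().apply(np.array(P)-im["position"]);K=im["K"]
    return K[0,0]*c[...,0]/-c[...,2]+K[0,2],K[1,1]*c[...,1]/c[...,2]+K[1,2]
def mask(im,lo,hi,box):
    h=cv2.cvtColor(im["color"],cv2.COLOR_RGB2HSV);m=cv2.inRange(h,np.array(lo),np.array(hi))
    o=np.zeros_like(m);x0,y0,x1,y1=box;o[y0:y1,x0:x1]=m[y0:y1,x0:x1];return o
def big(m):
    return max(cv2.findContours(m,cv2.RETR_EXTERNAL,cv2.CHAIN_APPROX_NONE)[0],key=cv2.contourArea)
E
python3 - <<'E'
import pickle;from h import *
d=pickle.load(open("im0.pkl","rb"));s,t=d["scene"],d["top"]
a=cv2.resize(s["color"][200:310,380:500],None,fx=3.3,fy=3.3,interpolation=cv2.INTER_CUBIC)
b=cv2.resize(t["color"][155:235,385:465],None,fx=4.9,fy=4.9,interpolation=cv2.INTER_CUBIC)
h=max(a.shape[0],b.shape[0]);o=np.zeros((h,a.shape[1]+b.shape[1],3),np.uint8);o[:a.shape[0],:a.shape[1]]=a;o[:b.shape[0],a.shape[1]:]=b
cv2.imwrite("pics/c1.png",o[:,:,::-1]);print(o.shape)
# lock: brass + blue lid
for n,im,bx in(("scene",s,(245,160,335,225)),("top",t,(235,155,320,230))):
    mb=mask(im,(105,120,30),(125,255,255),bx);c=big(mb)
    print(n,"blue rect",cv2.minAreaRect(c))
    x,y,w,hh=cv2.boundingRect(c)
    my=mask(im,(12,60,80),(35,255,255),(x+5,y+5,x+w-5,y+hh-5));cc=cv2.convexHull(big(my));m=cv2.moments(cc)
    u=(m["m10"]/m["m00"],m["m01"]/m["m00"]);print("brass",u,cv2.contourArea(cc),onz(im,u,.088))
    if n=="top":
        r=cv2.boxPoints(cv2.minAreaRect(c));print([onz(im,p,.085).round(4) for p in r])
    mo=mask(im,(3,170,80),(14,255,255),(380,160,460,260));cc=big(mo);mm=np.argwhere(mo)
    print("orange",mm.mean(0)[::-1],mm.min(0)[::-1],mm.max(0)[::-1],len(mm))
mw=mask(t,(8,60,60),(25,200,255),(385,155,440,215));c=big(mw);print(cv2.minAreaRect(c));print([onz(t,p,.014).round(4) for p in cv2.boxPoints(cv2.minAreaRect(c))])
mw=mask(s,(8,60,60),(25,200,255),(390,210,450,285));c=big(mw);print(cv2.approxPolyDP(c,2.5,True)[:,0].tolist());print([onz(s,p[0],.014).round(4).tolist() for p in cv2.approxPolyDP(c,2.5,True)])
E
```

```text
(392, 788, 3)
scene blue rect ((286.604736328125, 193.41622924804688), (62.71574401855469, 45.932655334472656), 10.17551040649414)
brass (287.7074829931973, 182.44671201814057) 73.5 [0.44112628 0.18694406 0.088     ]
orange [428.61290323 235.46774194] [422 227] [435 244] 124
top blue rect ((277.8500061035156, 192.55001831054688), (40.79338073730469, 51.86135482788086), 71.56504821777344)
brass (277.4358974358974, 191.82371794871793) 104.0 [0.44501234 0.18997421 0.088     ]
[array([0.481, 0.292, 0.085]), array([0.534 , 0.1288, 0.085 ]), array([0.405 , 0.0867, 0.085 ]), array([0.3527, 0.2486, 0.085 ])]
orange [418.27027027 186.18918919] [412 184] [423 189] 37
((410.5124816894531, 187.07801818847656), (34.36293411254883, 29.10974884033203), 80.90972137451172)
[array([ 0.5153, -0.2031,  0.014 ]), array([ 0.5303, -0.3028,  0.014 ]), array([ 0.4122, -0.3182,  0.014 ]), array([ 0.3974, -0.2191,  0.014 ])]
[[429, 214], [422, 238], [411, 242], [400, 269], [433, 281], [445, 251], [433, 245], [440, 217]]
[[0.6295, -0.2052, 0.014], [0.5273, -0.2294, 0.014], [0.4957, -0.2099, 0.014], [0.3915, -0.2281, 0.014], [0.4043, -0.3178, 0.014], [0.5182, -0.3035, 0.014], [0.5201, -0.2666, 0.014], [0.6361, -0.2381, 0.014]]
```

View pics/c1.png

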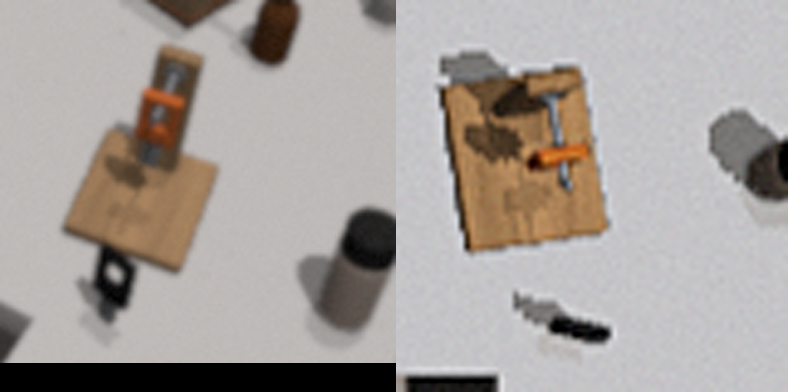

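The crop confirms the choice: the orange-headed key hangs on the peg of the wooden stand, and the black look-alike stands or lies in front of it. Now I'll refine the points and check them in both views.

```bash
python3 - <<'E'
import pickle;from h import *
d=pickle.load(open("im0.pkl","rb"));s,t=d["scene"],d["top"]
# stand from top base rect
C=np.array([.4638,-.2608]);yaw=.14
print("top: head top",onz(t,(419.1,186.8),.141),"peg end",onz(t,(419.9,193.4),.138),"peg root",onz(t,(416,174.4),.13))
# orange top-view top-face pixels (bright)
m=mask(t,(3,170,150),(16,255,255),(405,178,430,196));p=np.argwhere(m)[:,::-1].astype(float);print(len(p),p.mean(0),cv2.minAreaRect(p.astype(np.float32)))
for y in (.10,.14,.18):
    X=np.array([np.cos(y),np.sin(y)]);q=C-.01*X
    print("pegmid pred",y,q, "proj head top",proj(t,np.r_[q,.141]),"scene head top",proj(s,np.r_[q,.141]),"head mid",proj(s,np.r_[q,.116]))
m=mask(s,(3,150,60),(16,255,255),(410,215,445,252));c=big(m);print("scene orange",cv2.boundingRect(c),cv2.approxPolyDP(c,1.5,True)[:,0].tolist())
# lock edges
mb=mask(t,(105,120,30),(125,255,255),(235,155,320,230));c=big(mb)[:,0].astype(float)
bp=cv2.boxPoints(cv2.minAreaRect(big(mb)))
for i in range(4):
    a,b=bp[i],bp[(i+1)%4];v=(b-a)/np.linalg.norm(b-a);rel=c-a;al=rel@v;L=np.linalg.norm(b-a);pd=abs(rel@np.array([-v[1],v[0]]))
    k=(al>.12*L)&(al<.88*L)&(pd<3);l=cv2.fitLine(c[k].astype(np.float32),cv2.DIST_HUBER,0,.01,.01).ravel()
    P,Q=onz(t,l[2:],.085),onz(t,l[2:]+10*l[:2],.085);print("edge",P.round(4),np.degrees(np.arctan2(*(Q-P)[1::-1])).round(2),k.sum())
a=cv2.resize(s["color"][160:225,245:335],None,fx=4.3,fy=4.3,interpolation=cv2.INTER_CUBIC)
b=cv2.resize(t["color"][160:225,240:315],None,fx=5,fy=5,interpolation=cv2.INTER_CUBIC)
o=np.zeros((330,a.shape[1]+b.shape[1],3),np.uint8);o[:a.shape[0],:a.shape[1]]=a;o[:b.shape[0],a.shape[1]:]=b
cv2.imwrite("pics/c2.png",o[:,:,::-1]);print(a.shape)
E
```

```text
top: head top [ 0.45134608 -0.26460535  0.141     ] peg end [ 0.43069297 -0.26716327  0.138     ] peg root [ 0.49228563 -0.25807242  0.13      ]
29 [418.82758621 185.75862069] ((418.6756896972656, 186.05406188964844), (3.2879798412323, 9.206343650817871), 80.53767395019531)
pegmid pred 0.1 [ 0.45384996 -0.26179833] proj head top (np.float64(418.1855480665918), np.float64(186.0194840172963)) scene head top (np.float64(428.6473907974912), np.float64(227.41929240145916)) head mid (np.float64(427.14056724302355), np.float64(234.1157206611323))
pegmid pred 0.14 [ 0.45389784 -0.26219543] proj head top (np.float64(418.3114386188413), np.float64(186.0030570555892)) scene head top (np.float64(428.8000452454704), np.float64(227.47107942199426)) head mid (np.float64(427.2906828025498), np.float64(234.16754016982566))
pegmid pred 0.18 [ 0.45396156 -0.2625903 ] proj head top (np.float64(418.43648333623196), np.float64(185.98164109953743)) scene head top (np.float64(428.95452271497834), np.float64(227.51876775131916)) head mid (np.float64(427.44260713935705), np.float64(234.21526003195603))
scene orange (421, 227, 15, 18) [[425, 227], [421, 240], [432, 244], [435, 229]]
edge [0.5068 0.2075 0.085 ] -71.58 38
edge [0.4687 0.1091 0.085 ] -161.17 30
edge [0.3747 0.1871 0.085 ] -71.93 37
edge [0.4227 0.2711 0.085 ] -161.57 30
(280, 387, 3)
```

View pics/c2.png

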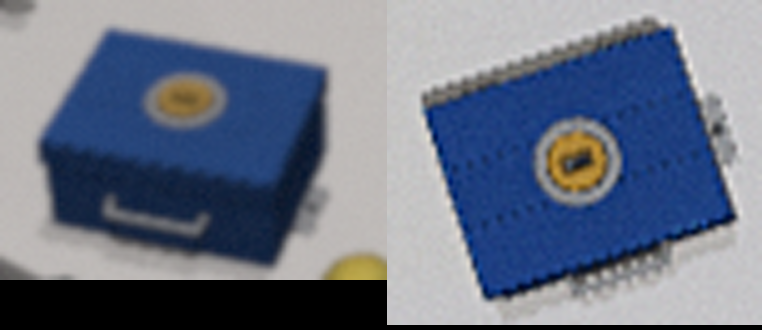

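The crops show the plug centre at scene ≈(287.9,182.6) and top ≈(277.8,191.6). The slot runs along the box's y, and the box yaw is about 18.3°. Next I'll fuse both views and work out the travel.

```bash
cat >> h.py <<'E'
def plan(st,pos,psi,nrow=None):
    """rows from st to tool pointing down, tool-x heading psi; shifts all as tool-frame units"""
    q=R.from_quat(st["eef_rot"]);p=np.array(st["tool_pos"])
    x=np.array([np.cos(psi),np.sin(psi),0]);z=np.array([0,0,-1.]);Rt=R.from_matrix(np.c_[x,np.cross(z,x),z])
    rv=(q.inv()*Rt).as_rotvec();D=np.array(pos)-p
    n=nrow or int(np.ceil(max(np.linalg.norm(D)/.03,np.linalg.norm(rv)/np.radians(8),1)))
    rows=[];qi=q
    for i in range(n):
        rows.append(np.r_[qi.inv().apply(D/n)/.03,rv/n/np.radians(8)]);qi=qi*R.from_rotvec(rv/n)
    return np.array(rows)
E
python3 - <<'E'
import pickle;from h import *
d=pickle.load(open("im0.pkl","rb"));s,t=d["scene"],d["top"]
print("lock scene",onz(s,(287.9,182.6),.088),"top",onz(t,(277.8,191.6),.088),"tri",tri(s,(287.9,182.6),t,(277.8,191.6)))
print("key scene",onz(s,(430,228),.141),"top",onz(t,(418.9,186.4),.141),"tri",tri(s,(430,228),t,(418.9,186.4)))
from station import state
r=plan(state(),[.452,-.263,.23],np.pi+.145);np.set_printoptions(suppress=True,linewidth=150);print(r.round(2))
E
```

```text
lock scene [0.44088352 0.18601078 0.088     ] top [0.44573967 0.18877375 0.088     ] tri (array([0.445951  , 0.18984995, 0.08262507]), np.float64(0.0009303612292792115))
key scene [ 0.45387943 -0.2654899   0.141     ] top [ 0.45262023 -0.26401121  0.141     ] tri (array([ 0.45304776, -0.26480478,  0.14121163]), np.float64(0.001851788487516683))
[[-0.62 -0.76  0.   -0.   -0.   -0.15]
 [-0.6  -0.78  0.   -0.   -0.   -0.15]
 [-0.59 -0.79  0.   -0.   -0.   -0.15]
 [-0.57 -0.8   0.   -0.   -0.   -0.15]
 [-0.55 -0.81  0.   -0.   -0.   -0.15]
 [-0.54 -0.82  0.   -0.   -0.   -0.15]
 [-0.52 -0.84  0.   -0.   -0.   -0.15]
 [-0.5  -0.85  0.   -0.   -0.   -0.15]
 [-0.48 -0.86  0.   -0.   -0.   -0.15]
 [-0.47 -0.87  0.   -0.   -0.   -0.15]
 [-0.45 -0.88  0.   -0.   -0.   -0.15]
 [-0.43 -0.89  0.   -0.   -0.   -0.15]
 [-0.41 -0.89  0.   -0.   -0.   -0.15]
 [-0.39 -0.9   0.   -0.   -0.   -0.15]
 [-0.37 -0.91  0.   -0.   -0.   -0.15]
 [-0.35 -0.92  0.   -0.   -0.   -0.15]
 [-0.33 -0.93  0.   -0.   -0.   -0.15]
 [-0.31 -0.93  0.   -0.   -0.   -0.15]
 [-0.29 -0.94  0.   -0.   -0.   -0.15]
 [-0.27 -0.95  0.   -0.   -0.   -0.15]
 [-0.25 -0.95  0.   -0.   -0.   -0.15]
 [-0.23 -0.96  0.   -0.   -0.   -0.15]
 [-0.21 -0.96  0.   -0.   -0.   -0.15]
 [-0.19 -0.96  0.   -0.   -0.   -0.15]
 [-0.17 -0.97  0.   -0.   -0.   -0.15]
 [-0.15 -0.97  0.   -0.   -0.   -0.15]
 [-0.13 -0.98  0.   -0.   -0.   -0.15]
 [-0.11 -0.98  0.   -0.   -0.   -0.15]]
```

Emit:
{"fn": "arm_command", "kwargs": {"increments": [-0.85, -0.7, 0, 0, 0, -0.15, 85, -0.85, -0.7, 0, 0, 0, -0.15, 85, -0.85, -0.7, 0, 0, 0, -0.15, 85, -0.8, -0.72, 0, 0, 0, -0.15, 85, -0.8, -0.75, 0, 0, 0, -0.15, 85]}}

```text
clock: 0.72
tool_pos: [0.3316, 0.3924, 0.2309]
eef_rot: [0.17, 0.985, -0.0, -0.0]
contact_force: [0.3, -1.1, -0.1]
grip_width: 0.0848
grasp_force: 0.0
```

Emit:
{"fn": "arm_command", "kwargs": {"increments": [-0.75, -0.78, 0, 0, 0, -0.15, 85, -0.7, -0.8, 0, 0, 0, -0.15, 85, -0.65, -0.82, 0, 0, 0, -0.15, 85, -0.6, -0.85, 0, 0, 0, -0.15, 85, -0.55, -0.87, 0, 0, 0, -0.15, 85]}}

```text
clock: 1.35
tool_pos: [0.3881, 0.2453, 0.231]
eef_rot: [0.118, 0.993, -0.0, -0.0]
contact_force: [0.1, -0.0, 1.2]
grip_width: 0.0848
grasp_force: 0.0
```

Emit:
{"fn": "arm_command", "kwargs": {"increments": [-0.45, -0.9, 0, 0, 0, -0.15, 85, -0.4, -0.9, 0, 0, 0, -0.15, 85, -0.3, -0.9, 0, 0, 0, -0.15, 85, -0.3, -0.9, 0, 0, 0, -0.15, 85, -0.3, -0.9, 0, 0, 0, -0.15, 85]}}

```text
clock: 1.98
tool_pos: [0.413, 0.1026, 0.2311]
eef_rot: [0.066, 0.998, -0.0, -0.0]
contact_force: [0.3, 0.3, -0.6]
grip_width: 0.085
grasp_force: 0.0
```

```bash
python3 - <<'E'
from h import *;from station import state
np.set_printoptions(suppress=True,linewidth=150);st=state();print(st["clock"],st["tool_pos"],st["qpos"])
r=plan(st,[.452,-.264,.22],np.pi+.145);print(r.round(2))
E
```

```text
1.975 [0.4130243  0.10259667 0.23108944] [ 0.08093816  0.103682    1.86243893 -0.00009341  1.17608225 -1.35792441]
[[-0.22 -0.92  0.03 -0.   -0.   -0.15]
 [-0.2  -0.92  0.03 -0.   -0.   -0.15]
 [-0.18 -0.93  0.03 -0.   -0.   -0.15]
 [-0.16 -0.93  0.03 -0.   -0.   -0.15]
 [-0.14 -0.93  0.03 -0.   -0.   -0.15]
 [-0.12 -0.94  0.03 -0.   -0.   -0.15]
 [-0.1  -0.94  0.03 -0.   -0.   -0.15]
 [-0.08 -0.94  0.03 -0.   -0.   -0.15]
 [-0.06 -0.94  0.03 -0.   -0.   -0.15]
 [-0.04 -0.94  0.03 -0.   -0.   -0.15]
 [-0.02 -0.94  0.03 -0.   -0.   -0.15]
 [-0.   -0.95  0.03 -0.   -0.   -0.15]
 [ 0.02 -0.95  0.03 -0.   -0.   -0.15]]
```

Emit:
{"fn": "arm_command", "kwargs": {"increments": [-0.22, -0.92, 0, 0, 0, -0.15, 85, -0.2, -0.92, 0, 0, 0, -0.15, 85, -0.18, -0.93, 0, 0, 0, -0.15, 85, -0.16, -0.93, 0, 0, 0, -0.15, 85, -0.14, -0.93, 0, 0, 0, -0.15, 85]}}

```text
clock: 2.6
tool_pos: [0.4273, -0.0382, 0.2311]
eef_rot: [0.014, 1.0, 0.0, -0.0]
contact_force: [0.1, -0.3, -0.2]
grip_width: 0.085
grasp_force: 0.0
```

Emit:
{"fn": "arm_command", "kwargs": {"increments": [-0.12, -0.94, 0, 0, 0, -0.15, 85, -0.1, -0.94, 0, 0, 0, -0.15, 85, -0.08, -0.94, 0, 0, 0, -0.15, 85, -0.06, -0.94, 0, 0, 0, -0.15, 85, -0.04, -0.94, 0, 0, 0, -0.15, 85]}}

```text
clock: 3.22
tool_pos: [0.4413, -0.1789, 0.231]
eef_rot: [-0.039, 0.999, 0.0, -0.0]
contact_force: [-0.2, -0.0, -0.1]
grip_width: 0.0849
grasp_force: 0.0
```

Emit:
{"fn": "arm_command", "kwargs": {"increments": [-0.02, -0.94, 0, 0, 0, -0.15, 85, 0, -0.95, 0, 0, 0, -0.15, 85, 0.02, -0.95, 0, 0, 0, -0.15, 85, 0, 0, 0, 0, 0, 0, 85]}}

```text
clock: 3.72
tool_pos: [0.45, -0.2646, 0.231]
eef_rot: [-0.069, 0.998, -0.0, -0.0]
contact_force: [-0.2, 0.3, -0.1]
grip_width: 0.0852
grasp_force: 0.0
```

```bash
python3 - <<'E'
from h import *;from station import *
np.set_printoptions(suppress=True,linewidth=150);st=state();print(st["clock"],st["tool_pos"],st["qpos"])
s,t=get_image("scene"),get_image("top")
P=st["tool_pos"];print("tcp proj",proj(s,P),proj(t,P))
a=cv2.resize(s["color"][120:300,360:510],None,fx=2.6,fy=2.6,interpolation=cv2.INTER_CUBIC)
b=cv2.resize(t["color"][130:230,375:465],None,fx=4.4,fy=4.4,interpolation=cv2.INTER_CUBIC)
h=max(a.shape[0],b.shape[0]);o=np.zeros((h,a.shape[1]+b.shape[1],3),np.uint8);o[:a.shape[0],:a.shape[1]]=a;o[:b.shape[0],a.shape[1]:]=b
cv2.imwrite("pics/c3.png",o[:,:,::-1]);print(o.shape,a.shape)
print(plan(st,[.452,-.264,.102],np.pi+.145).round(2))
E
```

```text
3.725 [ 0.45002715 -0.26458659  0.23101874] [-0.66360594  0.24706829  1.67711084 -0.00038787  1.21723501 -2.37179962]
tcp proj (np.float64(434.92042151937534), np.float64(202.81395637858543)) (np.float64(425.2650655995701), np.float64(184.08621598746828))
(468, 786, 3) (468, 390, 3)
[[-0.01  0.    0.86 -0.   -0.   -0.01]
 [-0.01  0.    0.86 -0.   -0.   -0.01]
 [-0.01  0.    0.86 -0.   -0.   -0.01]
 [-0.01  0.    0.86 -0.   -0.   -0.01]
 [-0.01  0.    0.86 -0.   -0.   -0.01]]
```

View pics/c3.png

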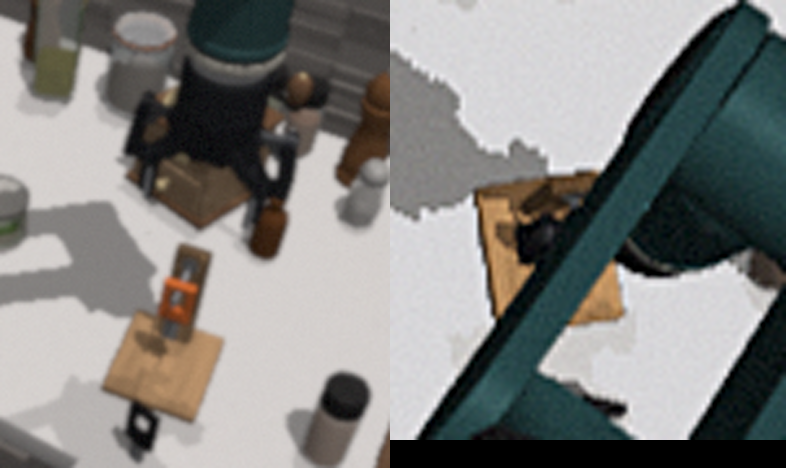

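The scene crop shows the open fingers straddling the key line, with tips at ≈(417,194) and (463,202). The spacing is about even and nothing is below them. Going down.

Emit:
{"fn": "arm_command", "kwargs": {"increments": [-0.02, 0, 0.95, 0, 0, 0, 85, -0.02, 0, 0.95, 0, 0, 0, 85, -0.02, 0, 0.9, 0, 0, 0, 85, 0, 0, 0.8, 0, 0, 0, 85, 0, 0, 0.75, 0, 0, 0, 85]}}

```text
clock: 4.45
tool_pos: [0.4513, -0.2611, 0.1001]
eef_rot: [-0.07, 0.998, 0.0, -0.0]
contact_force: [0.0, 0.2, -0.5]
grip_width: 0.0852
grasp_force: 0.0
```

```bash
python3 - <<'E'
from h import *;from station import *
np.set_printoptions(suppress=True,linewidth=150);st=state();print(st["clock"],st["tool_pos"],st["contact_force"])
s,t=get_image("scene"),get_image("top")
a=cv2.resize(s["color"][170:290,380:490],None,fx=4.5,fy=4.5,interpolation=cv2.INTER_CUBIC)
cv2.imwrite("pics/c4.png",a[:,:,::-1])
E
```

```text
4.45 [ 0.45128549 -0.26112969  0.10006226] [ 0.03986008  0.15773015 -0.53433804]
```

View pics/c4.png

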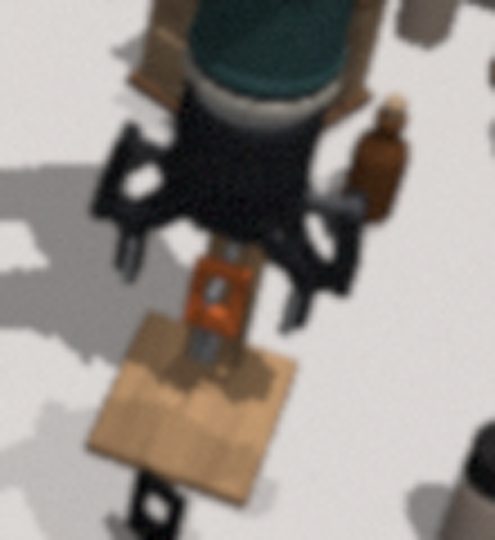

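The crop shows both pads beside the orange head, with tips at crop (128,280) and (290,332) and the key about 3 mm off toward −y. I'll make a small correction, then close.

Emit:
{"fn": "arm_command", "kwargs": {"increments": [-0.05, -0.1, 0, 0, 0, 0, 85, 0, 0, 0, 0, 0, 0, 45, 0, 0, 0, 0, 0, 0, 31, 0, 0, 0, 0, 0, 0, 30, 0, 0, 0, 0, 0, 0, 28], "force": 80}}

```text
clock: 5.18
tool_pos: [0.4538, -0.2657, 0.1013]
eef_rot: [-0.07, 0.998, -0.0, 0.0]
contact_force: [-0.4, -0.0, 4.9]
grip_width: 0.0309
grasp_force: 78.6
```

Emit:
{"fn": "arm_command", "kwargs": {"increments": [0, 0, 0, 0, 0, 0, 25, 0, 0, 0, 0, 0, 0, 25], "force": 80}}

```text
clock: 5.42
tool_pos: [0.4538, -0.2657, 0.1013]
eef_rot: [-0.07, 0.998, -0.0, 0.0]
contact_force: [-1.3, 0.4, 5.8]
grip_width: 0.0311
grasp_force: 78.6
```

Emit:
{"fn": "arm_command", "kwargs": {"increments": [0, 0, -0.23, 0, 0, 0, 25, 0, 0, -0.23, 0, 0, 0, 25, 0, 0, 0, 0, 0, 0, 25, 0, 0, 0, 0, 0, 0, 25]}}

```text
clock: 5.92
tool_pos: [0.4535, -0.2655, 0.1146]
eef_rot: [-0.07, 0.998, -0.0, -0.0]
contact_force: [-0.2, 0.4, -0.4]
grip_width: 0.031
grasp_force: 79.0
```

```bash
python3 - <<'E'
from h import *;from station import *
st=state();print(st["clock"],st["tool_pos"],st["contact_force"],st["torque"],st["grip_width"])
s=get_image("scene")
a=cv2.resize(s["color"][170:290,380:490],None,fx=4.5,fy=4.5,interpolation=cv2.INTER_CUBIC)
cv2.imwrite("pics/c5.png",a[:,:,::-1])
E
```

```text
5.925 [ 0.45352838 -0.26545108  0.11461121] [-0.24880548  0.40208634 -0.43500281] [-0.00581997  0.01472562  0.00791434] 0.03101709925453519
```

View pics/c5.png

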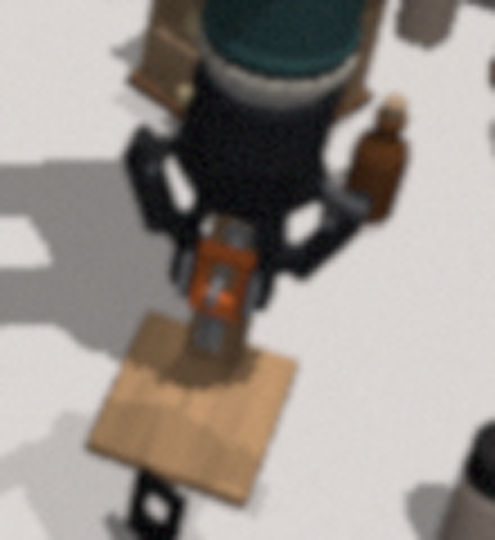

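The key is gripped across its sides and has risen about 13 mm, with the window clear of the peg and almost no side force. Drawing it off along the stand's −x.

Emit:
{"fn": "arm_command", "kwargs": {"increments": [0.4, 0, 0, 0, 0, 0, 25, 0.5, 0, 0, 0, 0, 0, 25, 0.6, 0, 0, 0, 0, 0, 25, 0.2, 0, 0, 0, 0, 0, 25, 0, 0, 0, 0, 0, 0, 25]}}

```text
clock: 6.6
tool_pos: [0.4025, -0.2728, 0.1147]
eef_rot: [-0.069, 0.998, -0.0, 0.0]
contact_force: [0.2, 0.4, -1.4]
grip_width: 0.0309
grasp_force: 79.0
```

```bash
python3 - <<'E'
from h import *;from station import *
np.set_printoptions(suppress=True,linewidth=150);st=state();print(st["clock"],st["tool_pos"],st["contact_force"],st["torque"],st["qpos"])
Rw=R.from_quat(st["eef_rot"]);print("draw",.4535-st["tool_pos"][0])
st2=dict(st);st2["tool_pos"]=st["tool_pos"]+[0,0,.06]
print(plan(st2,[.444,.188,.19],np.pi+.319).round(2))
E
```

```text
6.6 [ 0.40246669 -0.27278857  0.11473984] [ 0.23552644  0.40526062 -1.4488541 ] [-0.02012661 -0.03189782 -0.02904874] [-0.737832    0.3454742   1.88374824 -0.00003613  0.91224588 -2.44707375]
draw 0.05103331299440372
[[-0.22  0.94 -0.03 -0.    0.   -0.08]
 [-0.23  0.94 -0.03 -0.    0.   -0.08]
 [-0.24  0.93 -0.03 -0.    0.   -0.08]
 [-0.25  0.93 -0.03 -0.    0.   -0.08]
 [-0.26  0.93 -0.03 -0.    0.   -0.08]
 [-0.27  0.93 -0.03 -0.    0.   -0.08]
 [-0.28  0.92 -0.03 -0.    0.   -0.08]
 [-0.29  0.92 -0.03 -0.    0.   -0.08]
 [-0.3   0.92 -0.03 -0.    0.   -0.08]
 [-0.31  0.91 -0.03 -0.    0.   -0.08]
 [-0.32  0.91 -0.03 -0.    0.   -0.08]
 [-0.33  0.9  -0.03 -0.    0.   -0.08]
 [-0.34  0.9  -0.03 -0.    0.   -0.08]
 [-0.35  0.9  -0.03 -0.    0.   -0.08]
 [-0.36  0.89 -0.03 -0.    0.   -0.08]
 [-0.37  0.89 -0.03 -0.    0.   -0.08]]
```

Emit:
{"fn": "arm_command", "kwargs": {"increments": [0, 0, -0.6, 0, 0, 0, 25, 0, 0, -0.9, 0, 0, 0, 25, -0.22, 0.9, -0.5, 0, 0, -0.08, 25, -0.23, 0.93, -0.1, 0, 0, -0.08, 25, -0.24, 0.93, 0, 0, 0, -0.08, 25]}}

```text
clock: 7.22
tool_pos: [0.412, -0.1872, 0.1783]
eef_rot: [-0.087, 0.996, -0.001, 0.001]
contact_force: [1.2, 0.3, -0.7]
grip_width: 0.0309
grasp_force: 79.1
```

Emit:
{"fn": "arm_command", "kwargs": {"increments": [-0.25, 0.93, -0.1, 0, 0, -0.08, 25, -0.26, 0.93, -0.1, 0, 0, -0.08, 25, -0.27, 0.93, -0.1, 0, 0, -0.08, 25, -0.28, 0.92, -0.1, 0, 0, -0.08, 25, -0.29, 0.92, -0.1, 0, 0, -0.08, 25]}}

```text
clock: 7.85
tool_pos: [0.4245, -0.0425, 0.1929]
eef_rot: [-0.114, 0.993, -0.0, 0.0]
contact_force: [1.4, 0.0, -1.2]
grip_width: 0.031
grasp_force: 79.0
```

Emit:
{"fn": "arm_command", "kwargs": {"increments": [-0.3, 0.92, 0, 0, 0, -0.08, 25, -0.31, 0.91, 0, 0, 0, -0.08, 25, -0.32, 0.91, 0, 0, 0, -0.08, 25, -0.33, 0.9, 0, 0, 0, -0.08, 25, -0.34, 0.9, 0, 0, 0, -0.08, 25]}}

```text
clock: 8.48
tool_pos: [0.437, 0.1017, 0.1928]
eef_rot: [-0.142, 0.99, 0.0, 0.0]
contact_force: [0.9, 0.4, -0.6]
grip_width: 0.0309
grasp_force: 79.0
```

```bash
python3 - <<'E'
from h import *;from station import *
np.set_printoptions(suppress=True,linewidth=150);st=state();print(st["clock"],st["tool_pos"],st["qpos"])
print(plan(st,[.444,.188,.165],np.pi+.319).round(2))
E
```

```text
8.475 [0.43702185 0.10166468 0.19280712] [ 0.07433731  0.18440092  1.87237423  0.00008134  1.08394745 -1.78203452]
[[-0.26  0.67  0.23 -0.    0.   -0.06]
 [-0.26  0.67  0.23 -0.    0.   -0.06]
 [-0.27  0.67  0.23 -0.    0.   -0.06]
 [-0.28  0.67  0.23 -0.    0.   -0.06]]
```

Emit:
{"fn": "arm_command", "kwargs": {"increments": [-0.26, 0.67, 0.23, 0, 0, -0.06, 25, -0.26, 0.67, 0.23, 0, 0, -0.06, 25, -0.27, 0.67, 0.23, 0, 0, -0.06, 25, -0.2, 0.4, 0.1, 0, 0, -0.06, 25, 0, 0, 0, 0, 0, 0, 25]}}

```text
clock: 9.1
tool_pos: [0.444, 0.1789, 0.1688]
eef_rot: [-0.159, 0.987, -0.0, 0.0]
contact_force: [0.5, -0.5, -0.9]
grip_width: 0.0306
grasp_force: 79.1
```

```bash
python3 - <<'E'
from h import *;from station import *
import pickle
np.set_printoptions(suppress=True,linewidth=150);st=state();print(st["clock"],st["tool_pos"],st["qpos"])
print(plan(st,[.444,.188,.165],np.pi+.319).round(2))
s,t=get_image("scene"),get_image("top");pickle.dump((s,t,st),open("im1.pkl","wb"))
a=cv2.resize(s["color"][120:220,245:335],None,fx=4.4,fy=4.4,interpolation=cv2.INTER_CUBIC)
b=cv2.resize(t["color"][150:240,230:320],None,fx=4.4,fy=4.4,interpolation=cv2.INTER_CUBIC)
h=max(a.shape[0],b.shape[0]);o=np.zeros((h,a.shape[1]+b.shape[1],3),np.uint8);o[:a.shape[0],:a.shape[1]]=a;o[:b.shape[0],a.shape[1]:]=b
cv2.imwrite("pics/c6.png",o[:,:,::-1]);print(o.shape,a.shape)
P=st["tool_pos"];z=np.array([0,0,1])
for dz in(-.04,-.01,.02,.04):print(dz,proj(s,P+dz*z),proj(t,P+dz*z))
E
```

```text
9.1 [0.4440453  0.1788504  0.16883018] [ 0.23856494  0.25834877  1.84176452 -0.00014501  1.04148389 -1.65202987]
[[-0.09  0.29  0.13 -0.   -0.    0.01]]
(440, 792, 3) (440, 396, 3)
-0.04 (np.float64(289.5164443063233), np.float64(172.43588935278123)) (np.float64(279.20705427607396), np.float64(190.92194353486968))
-0.01 (np.float64(288.8434495896662), np.float64(164.46088090204836)) (np.float64(277.96772251823916), np.float64(190.02447355433526))
0.02 (np.float64(288.1481698817377), np.float64(156.22179460744144)) (np.float64(276.67090956663026), np.float64(189.08537820147308))
0.04 (np.float64(287.67171681260777), np.float64(150.5758108297932)) (np.float64(275.7724277592325), np.float64(188.43473688198935))
```

View pics/c6.png

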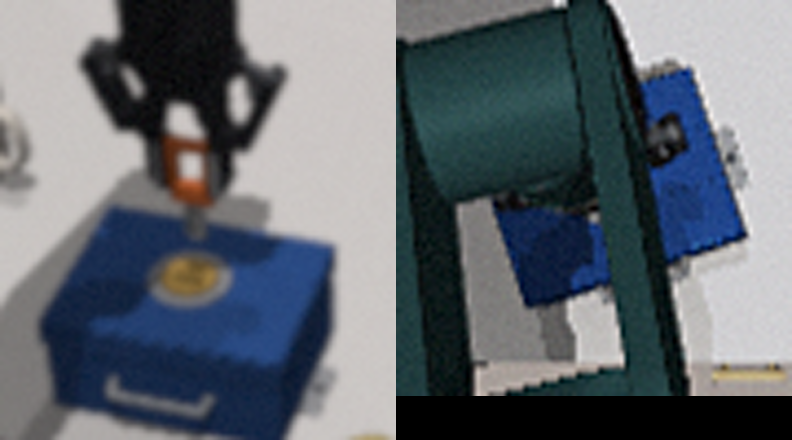

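The crop shows the key held upright: head top at scene (287.8,151), tip at (289.4,173.7), brass centre at (288.2,182.4). Relative to the tip, the lock axis is at ≈(0.445,0.1865). Centring and lowering to just above the mouth.

Emit:
{"fn": "arm_command", "kwargs": {"increments": [-0.11, 0.23, 0, 0, 0, 0, 25, 0, 0, 0.5, 0, 0, 0, 25, 0, 0, 0.5, 0, 0, 0, 25, 0, 0, 0, 0, 0, 0, 25, 0, 0, 0, 0, 0, 0, 25]}}

```text
clock: 9.82
tool_pos: [0.4446, 0.1857, 0.1386]
eef_rot: [-0.158, 0.987, -0.0, -0.0]
contact_force: [-0.0, -0.8, 0.2]
grip_width: 0.0313
grasp_force: 79.0
```

```bash
python3 - <<'E'
from h import *;from station import *
import pickle
np.set_printoptions(suppress=True,linewidth=150);st=state();print(st["clock"],st["tool_pos"],st["contact_force"],st["torque"])
print(plan(st,[.445,.1865,.125],np.pi+.319).round(3))
s=get_image("scene")
a=cv2.resize(s["color"][140:215,245:335],None,fx=6,fy=6,interpolation=cv2.INTER_CUBIC)
cv2.imwrite("pics/c7.png",a[:,:,::-1])
P=st["tool_pos"]-[0,0,.0403];print(proj(s,P))
E
```

```text
9.825 [0.44459528 0.1856591  0.13855717] [-0.03656933 -0.83543807  0.21284312] [-0.04454659  0.0382979   0.0428215 ]
[[-0.022  0.022  0.452 -0.    -0.006 -0.005]]
(np.float64(288.51599766629454), np.float64(179.40394459788703))
```

View pics/c7.png

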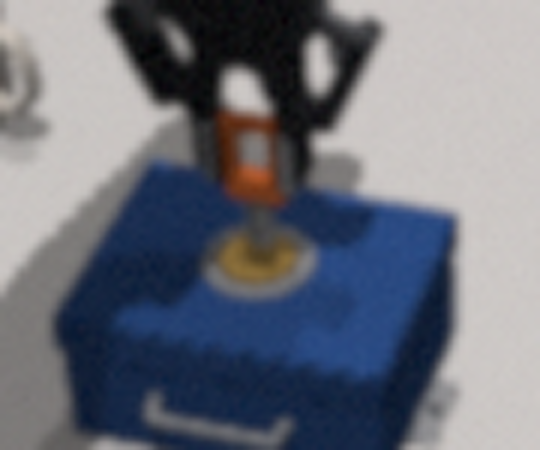

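The tip sits over the slot: crop (263,248), with the plug centre at ≈(260,261) 10 mm below it. Entering the mouth slowly.

Emit:
{"fn": "arm_command", "kwargs": {"increments": [-0.02, 0.03, 0.2, 0, 0, 0, 25, 0, 0, 0.2, 0, 0, 0, 25, 0, 0, 0.14, 0, 0, 0, 25, 0, 0, 0, 0, 0, 0, 25]}}

```text
clock: 10.38
tool_pos: [0.4445, 0.1873, 0.1222]
eef_rot: [-0.158, 0.987, 0.0, -0.001]
contact_force: [-1.2, 4.0, -2.6]
grip_width: 0.0308
grasp_force: 79.2
```

Emit:
{"fn": "arm_command", "kwargs": {"increments": [0.01, 0.03, 0.06, 0, 0, 0, 25, 0, 0, 0.08, 0, 0, 0, 25, 0, 0, 0.08, 0, 0, 0, 25, 0, 0, 0, 0, 0, 0, 25]}}

```text
clock: 10.88
tool_pos: [0.4445, 0.1877, 0.1159]
eef_rot: [-0.158, 0.987, 0.0, -0.0]
contact_force: [0.5, 2.0, -1.6]
grip_width: 0.031
grasp_force: 79.3
```

Emit:
{"fn": "arm_command", "kwargs": {"increments": [0, 0.015, 0.05, 0, 0, 0, 25, 0, 0, 0.05, 0, 0, 0, 25, 0, 0, 0, 0, 0, 0, 25]}}

```text
clock: 11.25
tool_pos: [0.4447, 0.1878, 0.1137]
eef_rot: [-0.159, 0.987, -0.0, 0.0]
contact_force: [-2.1, 0.0, 8.3]
grip_width: 0.0306
grasp_force: 80.8
```

The key has stopped on the upper disc under 8 N. Turning clockwise under light pressure.

Emit:
{"fn": "arm_command", "kwargs": {"increments": [0, 0, 0, 0, 0, 0.8, 25, 0, 0, 0, 0, 0, 0.8, 25, 0, 0, 0, 0, 0, 0.8, 25, 0, 0, 0, 0, 0, 0.4, 25, 0, 0, 0, 0, 0, 0.2, 25]}}

```text
clock: 11.88
tool_pos: [0.4446, 0.1881, 0.1133]
eef_rot: [0.051, 0.999, 0.0, 0.0]
contact_force: [-0.6, 1.6, 2.1]
grip_width: 0.0311
grasp_force: 79.8
```

Emit:
{"fn": "arm_command", "kwargs": {"increments": [0, 0, 0, 0, 0, 0.2, 25, 0, 0, 0, 0, 0, 0.2, 25]}}

```text
clock: 12.12
tool_pos: [0.4446, 0.1881, 0.1132]
eef_rot: [0.079, 0.997, 0.0, 0.0]
contact_force: [-0.6, 1.4, 4.1]
grip_width: 0.0309
grasp_force: 79.9
```

Emit:
{"fn": "arm_command", "kwargs": {"increments": [0, 0, 0.03, 0, 0, 0.15, 25, 0, 0, 0, 0, 0, 0.15, 25, 0, 0, 0, 0, 0, 0.15, 25, 0, 0, 0, 0, 0, 0.15, 25]}}

```text
clock: 12.62
tool_pos: [0.4445, 0.1881, 0.1122]
eef_rot: [0.12, 0.993, 0.0, 0.0]
contact_force: [-0.4, 2.0, 2.6]
grip_width: 0.0309
grasp_force: 79.8
```

Emit:
{"fn": "arm_command", "kwargs": {"increments": [0, 0, 0.05, 0, 0, 0, 25, 0, 0, 0.03, 0, 0, 0, 25, 0, 0, 0, 0, 0, 0, 25]}}

```text
clock: 13.0
tool_pos: [0.4444, 0.1881, 0.1097]
eef_rot: [0.12, 0.993, 0.0, 0.0]
contact_force: [0.6, 1.2, 1.3]
grip_width: 0.0308
grasp_force: 79.8
```

It is through the upper disc. Down to the lower one.

Emit:
{"fn": "arm_command", "kwargs": {"increments": [0, 0, 0.06, 0, 0, 0, 25, 0, 0, 0.06, 0, 0, 0, 25, 0, 0, 0.03, 0, 0, 0, 25, 0, 0, 0, 0, 0, 0, 25]}}

```text
clock: 13.5
tool_pos: [0.4447, 0.1881, 0.1069]
eef_rot: [0.12, 0.993, 0.0, 0.0]
contact_force: [-3.8, 2.2, 22.2]
grip_width: 0.0307
grasp_force: 82.3
```

Emit:
{"fn": "arm_command", "kwargs": {"increments": [0, 0, -0.04, 0, 0, -0.5, 25, 0, 0, 0, 0, 0, -1, 25, 0, 0, 0, 0, 0, -1, 25, 0, 0, 0, 0, 0, -1, 25, 0, 0, 0, 0, 0, -1, 25]}}

```text
clock: 14.12
tool_pos: [0.4445, 0.1879, 0.107]
eef_rot: [-0.195, 0.981, -0.0, 0.0]
contact_force: [-0.0, 0.8, 9.1]
grip_width: 0.0309
grasp_force: 80.5
```

Emit:
{"fn": "arm_command", "kwargs": {"increments": [0, 0, 0, 0, 0, -1, 25, 0, 0, 0, 0, 0, -0.8, 25, 0, 0, 0, 0, 0, -0.2, 25, 0, 0, 0, 0, 0, -0.2, 25, 0, 0, 0, 0, 0, -0.15, 25]}}

```text
clock: 14.75
tool_pos: [0.4449, 0.1879, 0.1069]
eef_rot: [-0.351, 0.936, -0.0, 0.0]
contact_force: [0.8, 0.9, 7.6]
grip_width: 0.0311
grasp_force: 80.3
```

Emit:
{"fn": "arm_command", "kwargs": {"increments": [0, 0, 0, 0, 0, -0.15, 25, 0, 0, 0, 0, 0, -0.15, 25]}}

```text
clock: 15.0
tool_pos: [0.445, 0.1879, 0.1069]
eef_rot: [-0.37, 0.929, -0.0, 0.0]
contact_force: [0.4, 1.0, 6.7]
grip_width: 0.0306
grasp_force: 80.3
```

Emit:
{"fn": "arm_command", "kwargs": {"increments": [0, 0, 0.01, 0, 0, -0.15, 25, 0, 0, 0, 0, 0, -0.15, 25, 0, 0, 0, 0, 0, -0.15, 25, 0, 0, 0, 0, 0, 0, 25]}}

```text
clock: 15.5
tool_pos: [0.445, 0.1879, 0.1067]
eef_rot: [-0.399, 0.917, -0.0, 0.001]
contact_force: [0.9, 1.5, 8.3]
grip_width: 0.0307
grasp_force: 80.4
```

Emit:
{"fn": "arm_command", "kwargs": {"increments": [0, 0, 0, 0, 0, -0.15, 25, 0, 0, 0, 0, 0, -0.15, 25, 0, 0, 0, 0, 0, -0.15, 25, 0, 0, 0, 0, 0, -0.15, 25, 0, 0, 0, 0, 0, 0, 25]}}

```text
clock: 16.12
tool_pos: [0.4451, 0.1879, 0.1067]
eef_rot: [-0.437, 0.899, -0.0, 0.001]
contact_force: [-0.1, 1.0, 8.9]
grip_width: 0.0307
grasp_force: 80.4
```

Emit:
{"fn": "arm_command", "kwargs": {"increments": [0, 0, 0.01, 0, 0, 0.15, 25, 0, 0, 0, 0, 0, 0.15, 25, 0, 0, 0, 0, 0, 0.15, 25, 0, 0, 0, 0, 0, 0.15, 25, 0, 0, 0, 0, 0, 0.15, 25]}}

```text
clock: 16.75
tool_pos: [0.4447, 0.188, 0.1058]
eef_rot: [-0.389, 0.921, -0.0, 0.0]
contact_force: [3.7, 1.1, 0.7]
grip_width: 0.031
grasp_force: 79.7
```

Emit:
{"fn": "arm_command", "kwargs": {"increments": [0, 0, 0, 0, 0, 0.15, 25, 0, 0, 0, 0, 0, 0.15, 25, 0, 0, 0, 0, 0, 0.15, 25, 0, 0, 0, 0, 0, 0.15, 25, 0, 0, 0, 0, 0, 0.15, 25]}}

```text
clock: 17.38
tool_pos: [0.4442, 0.188, 0.1058]
eef_rot: [-0.34, 0.94, -0.0, -0.0]
contact_force: [3.5, 0.3, -0.8]
grip_width: 0.0308
grasp_force: 79.5
```

It dropped while turning back. Pushing on.

Emit:
{"fn": "arm_command", "kwargs": {"increments": [0, 0, 0.06, 0, 0, 0, 25, 0, 0, 0.06, 0, 0, 0, 25, 0, 0, 0, 0, 0, 0, 25]}}

```text
clock: 17.75
tool_pos: [0.444, 0.1882, 0.1021]
eef_rot: [-0.341, 0.94, 0.0, -0.0]
contact_force: [1.8, 1.2, -1.7]
grip_width: 0.0308
grasp_force: 79.6
```

Emit:
{"fn": "arm_command", "kwargs": {"increments": [0, 0, 0.06, 0, 0, 0, 25, 0, 0, 0.06, 0, 0, 0, 25, 0, 0, 0.05, 0, 0, 0, 25, 0, 0, 0, 0, 0, 0, 25]}}

```text
clock: 18.25
tool_pos: [0.4444, 0.1881, 0.0983]
eef_rot: [-0.341, 0.94, -0.0, 0.0]
contact_force: [-2.2, 0.1, 16.4]
grip_width: 0.0308
grasp_force: 81.8
```

Fully home: the tip is 30 mm below the face, resting on the shoulder at 16 N. Now the clockwise turn, with a slightly lighter press and a firmer grip.

Emit:
{"fn": "arm_command", "kwargs": {"increments": [0, 0, -0.02, 0, 0, 0.6, 25, 0, 0, 0, 0, 0, 0.8, 25, 0, 0, 0, 0, 0, 0.8, 25, 0, 0, 0, 0, 0, 0.8, 25, 0, 0, 0, 0, 0, 0.8, 25], "force": 100}}

```text
clock: 18.88
tool_pos: [0.4446, 0.1883, 0.0985]
eef_rot: [-0.081, 0.997, 0.0, 0.0]
contact_force: [0.2, 0.9, 8.9]
grip_width: 0.0307
grasp_force: 98.3
```

Emit:
{"fn": "arm_command", "kwargs": {"increments": [0, 0, 0, 0, 0, 0.8, 25, 0, 0, 0, 0, 0, 0.8, 25, 0, 0, 0, 0, 0, 0.8, 25, 0, 0, 0, 0, 0, 0.8, 25, 0, 0, 0, 0, 0, 0.8, 25]}}

```text
clock: 19.5
tool_pos: [0.4444, 0.1883, 0.0985]
eef_rot: [0.197, 0.98, 0.0, 0.0]
contact_force: [0.2, 1.6, 9.4]
grip_width: 0.0306
grasp_force: 98.4
```

```bash
cat > a.py <<'E'
from h import *;from station import *
st=state();x=R.from_quat(st["eef_rot"]).apply([1,0,0]);y=np.arctan2(x[1],x[0])
print(st["clock"],st["tool_pos"].round(4),"cw",((np.pi+.319-y+np.pi)%(2*np.pi)-np.pi).round(3),"F",st["contact_force"].round(1),"T",st["torque"].round(2),"q6",st["qpos"][5].round(3),st["grip_width"].round(4))
E
python3 a.py
```

```text
Traceback (most recent call last):
  File "a.py", line 3, in <module>
    print(st["clock"],st["tool_pos"].round(4),"cw",((np.pi+.319-y+np.pi)%(2*np.pi)-np.pi).round(3),"F",st["contact_force"].round(1),"T",st["torque"].round(2),"q6",st["qpos"][5].round(3),st["grip_width"].round(4))
                                                                                                                                                                                          ^^^^^^^^^^^^^^^^^^^^^^
AttributeError: 'float' object has no attribute 'round'
```

Emit:
{"fn": "arm_command", "kwargs": {"increments": [0, 0, 0, 0, 0, 0.8, 25, 0, 0, 0, 0, 0, 0.8, 25, 0, 0, 0, 0, 0, 0.8, 25, 0, 0, 0, 0, 0, 0.8, 25, 0, 0, 0, 0, 0, 0.8, 25]}}

```text
clock: 20.12
tool_pos: [0.4442, 0.1886, 0.0985]
eef_rot: [0.46, 0.888, 0.0, -0.0]
contact_force: [-1.7, 4.6, 9.8]
grip_width: 0.0307
grasp_force: 98.4
```

Emit:
{"fn": "arm_command", "kwargs": {"increments": [0, 0, 0, 0, 0, 0.8, 25, 0, 0, 0, 0, 0, 0.8, 25, 0, 0, 0, 0, 0, 0.8, 25, 0, 0, 0, 0, 0, 0.3, 25, 0, 0, 0, 0, 0, 0, 25]}}

```text
clock: 20.75
tool_pos: [0.4441, 0.1888, 0.0985]
eef_rot: [0.617, 0.787, 0.0, -0.0]
contact_force: [-1.0, 4.5, 10.0]
grip_width: 0.0307
grasp_force: 98.4
```

```bash
sed -i 's/,st\["grip_width"\].round(4)//' a.py; sed -i '$a s=get_image("scene");cv2.imwrite("pics/c8.png",cv2.resize(s["color"][140:215,245:335],None,fx=6,fy=6,interpolation=cv2.INTER_CUBIC)[:,:,::-1])' a.py; python3 a.py
```

```text
20.75 [0.4441 0.1888 0.0985] cw 1.649 F [-1.   4.5 10. ] T [0.94 0.26 0.26] q6 0.016
```

View pics/c8.png

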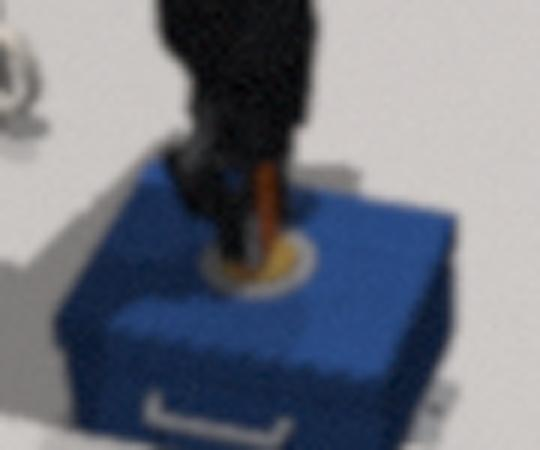

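The head is turned edge-on and seated on the plug, with the key at 1.65 rad. I'll turn a touch further for margin on the lag, then settle.

Emit:
{"fn": "arm_command", "kwargs": {"increments": [0, 0, 0, 0, 0, 0.2, 25, 0, 0, 0, 0, 0, 0.2, 25, 0, 0, 0, 0, 0, 0, 25, 0, 0, 0, 0, 0, 0, 25]}}

```text
clock: 21.3
tool_pos: [0.4441, 0.1889, 0.0985]
eef_rot: [0.638, 0.77, 0.0, -0.0]
contact_force: [-1.0, 4.7, 9.8]
grip_width: 0.0308
grasp_force: 98.4
```

```bash
python3 a.py
```

```text
21.3 [0.4441 0.1889 0.0985] cw 1.704 F [-1.   4.7  9.8] T [0.96 0.27 0.22] q6 0.071
```

```bash
python3 -c "
from station import *
print(sign_off())"
```

```text
the job is handed in; nothing more can be done
None
```

The key is off the peg, fully home in the lock and turned clockwise to 1.70 rad (plug about 1.5 rad by the stated play, not measured directly). I handed the job in at about 21 s with the arm still gripping the key and holding it turned; the verdict wasn't shown.

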